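# Zero the winder's length counter and hold its tension arm at the stop

## Task

Get the bobbin winder ready for threading: take the stylus from its stand, press the counter's recessed reset button fully in with the stylus tip, and stand the stylus back in its stand, fully home. Then swing the winder's spring-loaded tension arm by its guide pin forward against the spring (counter-clockwise seen from above) until it is on its stop, and finish while still holding it there with the gripper: do not let go. Leave the spare bobbin, the jar and the tin where they are.

Things in the scene. Friction and masses are not known exactly. Their poses are not given: they have to be found in the camera images.
- stylus_grip (a point): Middle of the stylus's round wooden handle (18 mm diameter, 75 mm long, 19 mm brass collar at its lower end; below it a steel tip pin, 6 mm diameter, 32 mm long; about 50 g). It starts upright in its stand, pin in the hole, collar resting on the stand's top. z points up along the handle; the tip's end is 69.5 mm below this point, the collar's underside 37.5 mm below.
- stand_hole (a point): Centre of the mouth of the square hole in the stand's top face, 40 mm above the bench. The stand is a fixed dark wooden block 70 x 70 x 40 mm; its hole is 12 x 12 mm and 36 mm deep, edges chamfered 2 mm. With the stylus home, point stylus_grip is 37.5 mm above this point.
- button_top (a point): Centre of the top of the counter's reset button: a white cap, 12 mm diameter, in a 14 x 14 mm square recess in the counter's top, 6 mm below the top face when out. It moves straight down 4 mm; its spring needs about 1.6 N to start, 5 N to be fully in.
- reset_button (a joint): Travel of the reset button in m: 0 out, 0.004 fully in; springs back.
- tension_arm (a joint): Angle of the tension arm in rad: 0 at rest (spring holds it on its rest peg), grows counter-clockwise seen from above (when the winder is not turned: away from the robot), 1.0 on its stop peg. The spring pushes back with about 1.8 N at the guide pin at 0 and about 5.5 N at 1.0, and returns the arm if it is let go.
- guide_pin (a point): Middle of the upright white ceramic guide pin at the free end of the tension arm: 12 mm diameter, 50 mm high, so its top is 25 mm above this point and the arm's flange (20 mm diameter) 25 mm below; the point is 114 mm above the bench. It moves with the arm on a level circle of radius 110 mm about the pivot.
- pivot (a point): Point on the tension arm's upright hinge axis, 78 mm above the bench, on the fixed grey winder (base plate 150 x 270 mm; motor box with an upright bobbin 155 mm from the pivot, opposite the arm, spindle top 197 mm high). Two stop pegs, 94 mm high, stand 45 mm from this axis. The winder's place and turn vary.
- spare_bobbin: Bystander: loose empty wooden bobbin, 60 mm diameter, 78 mm high, upright; origin under its centre.
- clay_jar: Bystander: small loose clay jar, 72 mm diameter, 85 mm high, upright; origin under its centre.
- tin: Bystander: loose round steel tin, 56 mm diameter, 40 mm high; origin under its centre.
- counter: Length counter: fixed grey box, 80 (x) x 110 (y) x 48 mm high, dark display on top; the button's recess is 30 mm from its centre towards its own -y. Origin under its centre. Place and turn vary; counter and stand may change places.
Things that resemble listed ones, but are neither listed nor needed, are in the scene too. Of the things shaped like the part that bears stylus_grip, the wooden one is meant. There is more than one size of the counter; the one meant has the size given above.

How it is judged:
By the outcome, as a careful person would: the job done as asked, in the order asked, and still so for the second after the job is handed in, while the arm keeps its last pose, push and grip.
It also fails if it takes over 62 s, if anything falls off the work surface, if the arm or the gripper's body presses on something with over 40 N, if the wrist force passes 120 N, or if a joint passes its speed limit or range.

## Robot

A 7-joint arm with a two-finger parallel gripper is mounted at the origin on the work surface. World frame = base frame: x ahead of the robot, y to its left, z up, the work surface at z = 0. Lengths are in m, angles in rad, forces in N, time in s.
With the tool pointing down it reaches from about 0.425 to 0.95 m from the base axis. Payload 4.7 kg.
Tool frame: the origin (TCP) lies between the finger pads; the fingertips stand 14 mm ahead of it and the grasp point (between the pads) lies 5 mm behind it (tip_extent is the z of the fingertips in the tool frame, in m); z points along the fingers, y is the line along which they close (so a half turn about z gives the same grasp; the last joint's range is limited). The gripper opens to 87 mm and grips with 3 to 60 N. Pads are 19 mm wide; open, the fingers measure 117 mm over their backs; the gripper's body (75 mm by 190 mm) begins 51 mm behind the grasp point.
Start: joints at [1.166, 0.469, -0.049, 1.532, 0.024, 1.141, -0.082], TCP at [0.248, -0.628, 0.215] pointing down, gripper open.
Joint ranges: [-2.59, 2.59], [-0.33, 1.99], [-1.39, 1.29], [0.1, 2.45], [-1.04, 4.18], [0.21, 1.99], [-2.66, 2.66]. Speed limits (rad/s): [2.57, 2.57, 3.14, 3.14, 3.14, 3.14, 3.14].

## Interface

Orientations are given as a unit quaternion [w, x, y, z].
In Python, from workcell import read_state, read_camera, camera_params, sign_off, spot_in, silhouettes, tip_extent gives the robot as it stands. The module is installed in compiled form; this text tells all that it offers.
- The arm moves only by the tool servo_tool, never from a script. Its argument "rows" is text: rows parted by semicolons, each of 5 numbers parted by spaces: the shift along the tool's x, y, z in m, then the turn about the tool's z in degrees, then the opening, from 0 (shut) to 1 (fully open). A call has 1 to 20 rows; each row shifts and turns the commanded pose from where the row before left it, along the tool's axes as they then stand; what a row does not reach is not made up. A row lasts 1/8 s, in which the tool goes at most 62.5 mm and 10.7 degrees, less where a joint would pass 70% of its speed; a pose out of reach is approached as far as the arm can. A call is refused whole if a number of a shift passes 0.0625 or a number of a turn 10.7, either way. A call with a gripper value outside its range is refused whole. The fingers move at their own pace and stop on an object; "newtons" is the grip in N (left out, the last holds). Time passes only in rows, so rows that do not move let the fingers close. It gives the time, the measured TCP pose, the force, the opening and the grip force at its end, in the units of the state.
- read_state(): the state, without advancing time (a new reading comes with each control period).
- read_camera(name): name is "scene" or "top"; returns the picture (420x560x3 uint8, red, green, blue); there is no depth.
- camera_params(name): a dict with "fov_y" (degrees; the focal length in pixels is half the picture's height over the tangent of half this angle, whatever the lens; pixels are square), "cx", "cy" (the principal point, pixels), "R" (3x3) and "t" (3): a world point X has camera coordinates R X + t. Camera axes: x right, y down, z forward; pixel columns grow to the right and rows downward; lengths in m; the calibration is good to about 2 mm. A picture is of the moment at which its call begins. camera_params takes no time and is no camera call.
- sign_off(): hands the job in; it is judged then, once.
Trained networks look in the newest picture that a camera, given by its name, has taken for a name from the list of things; names that differ only in an ending like _2 or _b are one class to them, and where a whole thing is asked for, a point or a joint stands for the part that bears it (a point fixed in the world has none). Each returns a list of dicts, best first, with "score" (0 to 1); they miss things now and then, are a little off and sometimes report something else, mostly with a low value. They report only what shows in the picture. A call takes as long as a camera call. They do not tell look-alikes from the thing itself.
- spot_in(thing, camera): "box" ([left, top, right, bottom] as shares, 0 to 1, of the picture: columns of its width, rows of its height, round what is visible of it).
- silhouettes(thing, camera): "region" (420x560 bool, what is visible of it) and "box" ([left, top, right, bottom] as shares, 0 to 1, of the picture: columns of its width, rows of its height, round what is visible of it).
The state is a dict: "clock": time; "joint_pos": joint angles; "dq": joint speeds; "tau": joint torques, N m; "ee_pos": TCP position; "orientation": TCP orientation; "ft_force": force on the tool from outside, world axes, zero at the start; "ft_torque": the same for the moment, N m; "width": finger opening in m; "grip_force": force on a finger pad.
Only numpy, scipy, OpenCV 4.12 (cv2) and the standard library are available. Lean on these libraries where they do the work, as an engineer would, in place of code of your own. Each camera call takes 0.05 s, during which the arm holds its last target. There are 200 camera calls.

## Working session

There is one attempt and no reset: what is moved stays moved. The work goes in short steps, Python scripts to look and compute and a tool call to move; the robot and the scene stay as the last step left them, time stands still between calls to the robot, and variables do not carry over. Pictures are saved under pics/ and viewed, at most 10 in all, crops included, and the job is handed in when it is done.

Besides the shell and the picture viewer there is one more tool, called after "Emit:" as a command line: name --argument value ..., lists and objects as JSON in quotes. servo_tool: Moves the arm, as the interface text tells. Its arguments: {"type":"object","properties":{"rows":{"type":"string"},"newtons":{"type":"number"}},"required":["rows"]}

```bash
mkdir -p pics; python3 - <<'E'
from workcell import *
import cv2,numpy as np
s=read_state();print(s['clock'],s['ee_pos'],s['orientation'],s['width'],tip_extent if not callable(tip_extent) else tip_extent())
for c in("scene","top"):
    im=read_camera(c);cv2.imwrite(f'pics/{c}0.png',im[:,:,::-1])
    p=camera_params(c);print(c,p)
    for t in["stylus_grip","button_top","counter","guide_pin","tension_arm","spare_bobbin","clay_jar","tin","stand_hole","pivot"]:
        try:
            for d in spot_in(t,c)[:4]:print(t,round(d['score'],2),np.round(np.array(d['box'])*[560,420,560,420],0))
        except Exception as e:print(t,e)
E
```

```text
0.0 [ 0.24749892 -0.62733147  0.21359039] [-9.47498896e-04  9.82397344e-01  1.86800723e-01 -2.27351087e-04] 0.08706281859025808 0.014
scene {'fov_y': 46.458687736974724, 'cx': 282.503550173243, 'cy': 206.3889087867888, 'R': array([[-0.48944123,  0.87202282,  0.004846  ],
       [ 0.5542294 ,  0.31535374, -0.77031278],
       [-0.67325853, -0.37433704, -0.63764781]]), 't': array([ 0.28231626, -0.18011994,  1.41268673])}
stylus_grip 0.7 [162. 187. 177. 228.]
stylus_grip 0.5 [174. 160. 187. 185.]
button_top 0.67 [345. 210. 399. 277.]
button_top 0.31 [176. 158. 187. 189.]
counter 0.97 [224. 194. 281. 235.]
counter 0.61 [233. 140. 303. 194.]
counter 0.24 [343. 212. 398. 274.]
guide_pin 0.97 [345. 213. 399. 276.]
tension_arm 0.6 [347. 211. 400. 278.]
spare_bobbin 0.82 [134. 221. 167. 268.]
clay_jar 0.82 [190. 259. 224. 304.]
tin 0.63 [317. 221. 340. 249.]
stand_hole 0.68 [165. 175. 205. 212.]
pivot 0.56 [344. 213. 503. 370.]
pivot 0.54 [345. 213. 398. 277.]
top {'fov_y': 51.74706508219524, 'cx': 282.0712115115836, 'cy': 210.49455212696836, 'R': array([[-6.78812504e-04, -9.99891914e-01, -1.46867388e-02],
       [-9.89928455e-01,  2.75106086e-03, -1.41541817e-01],
       [ 1.41566923e-01,  1.44427403e-02, -9.89823324e-01]]), 't': array([-0.00882584,  0.50737014,  0.93942581])}
stylus_grip 0.64 [404. 173. 419. 190.]
stylus_grip 0.49 [421. 215. 437. 221.]
counter 0.94 [310. 204. 368. 248.]
counter 0.79 [326. 278. 411. 339.]
counter 0.28 [381. 123. 414. 157.]
guide_pin 0.86 [178. 190. 230. 224.]
tension_arm 0.65 [179. 191. 235. 225.]
spare_bobbin 0.92 [382. 120. 414. 159.]
clay_jar 0.64 [306. 112. 337. 145.]
tin 0.64 [249. 226. 276. 254.]
stand_hole 0.56 [400. 202. 442. 242.]
pivot 0.97 [ 75. 172. 231. 237.]
```

```bash
python3 - <<'E'
import cv2
a=cv2.imread('pics/top0.png');cv2.imwrite('pics/top0b.png',cv2.resize(a,(784,588),interpolation=cv2.INTER_CUBIC))
a=cv2.imread('pics/scene0.png');cv2.imwrite('pics/scene0b.png',cv2.resize(a,(784,588),interpolation=cv2.INTER_CUBIC))
E
```

```text
(no output)
```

View pics/top0b.png

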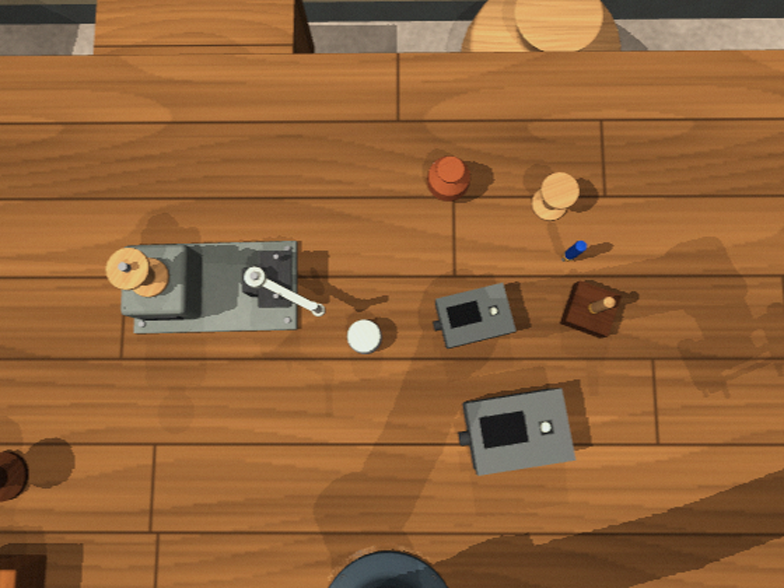

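View pics/scene0b.png

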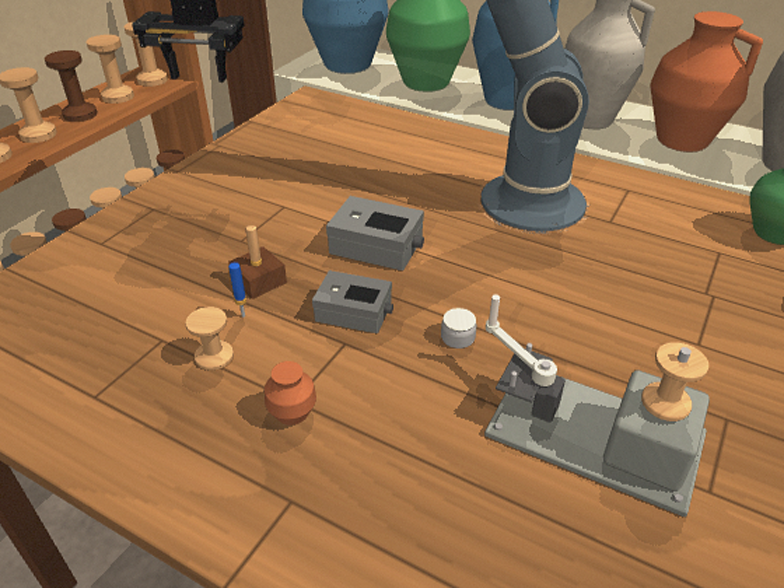

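The top view (1.4x) shows the wooden stylus at (602,303) in the stand, with a blue look-alike at (575,250). There is a small counter at (475,315) and a large one at (517,430). The winder's pivot is near (253,276) and its pin near (319,309). I'll measure these next.

```bash
cat > h.py <<'E'
from workcell import *
import cv2,numpy as np
def cam(c):
    p=camera_params(c);f=210/np.tan(np.radians(p['fov_y']/2));return p,f
def ray(c,u,v,z):
    p,f=cam(c);R=np.array(p['R']);t=np.array(p['t'])
    d=R.T@np.array([(u-p['cx'])/f,(v-p['cy'])/f,1]);o=-R.T@t
    return o+d*(z-o[2])/d[2]
def proj(c,X):
    p,f=cam(c);q=np.array(p['R'])@np.array(X)+p['t'];return np.array([p['cx']+f*q[0]/q[2],p['cy']+f*q[1]/q[2]])
def tri(uv):  # dict cam->(u,v)
    A=[];b=[]
    for c,(u,v) in uv.items():
        p,f=cam(c);R=np.array(p['R']);t=np.array(p['t'])
        for k,w in((0,(u-p['cx'])/f),(1,(v-p['cy'])/f)):
            A.append(R[k]-w*R[2]);b.append(w*t[2]-t[k])
    return np.linalg.lstsq(np.array(A),np.array(b),rcond=None)[0]
E
python3 - <<'E'
from h import *
a=cv2.imread('pics/top0.png');s=cv2.imread('pics/scene0.png')
cv2.imwrite('pics/c1.png',cv2.resize(a[190:345,300:455],None,fx=3.8,fy=3.8,interpolation=cv2.INTER_CUBIC))
l=cv2.resize(a[180:235,170:240],None,fx=5.5,fy=5.5,interpolation=cv2.INTER_CUBIC)
r=cv2.resize(s[200:285,340:410],None,fx=5.5,fy=5.5,interpolation=cv2.INTER_CUBIC)
o=np.zeros((470,780,3),np.uint8);o[:l.shape[0],:l.shape[1]]=l;o[:r.shape[0],390:390+r.shape[1]]=r
cv2.imwrite('pics/c2.png',o)
hsv=cv2.cvtColor(a,cv2.COLOR_BGR2HSV)
# top faces of counters: grey, bright
for box in((305,200,372,252),(326,275,413,342)):
    x0,y0,x1,y1=box;h=hsv[y0:y1,x0:x1];m=((h[...,1]<60)).astype(np.uint8)
    cs,_=cv2.findContours(m,cv2.RETR_EXTERNAL,cv2.CHAIN_APPROX_NONE);k=max(cs,key=cv2.contourArea)
    q=np.array([ray('top',x+x0,y+y0,.048)[:2] for x,y in k[:,0]],np.float32)
    print('counter',cv2.minAreaRect(q))
    w=((h[...,2]>200)&(h[...,1]<40));yy,xx=np.nonzero(w);print(' white',len(xx),xx.mean()+x0,yy.mean()+y0,ray('top',xx.mean()+x0,yy.mean()+y0,.042))
for t in["stylus_grip","tension_arm"]:
  for c in("scene","top"):
    read_camera(c)
    for d in silhouettes(t,c)[:2]:
        yy,xx=np.nonzero(d['region']);print(t,c,round(d['score'],2),len(xx),xx.mean(),yy.mean(),xx.min(),xx.max(),yy.min(),yy.max())
E
```

```text
counter ((0.47182661294937134, -0.13054051995277405), (0.08009667694568634, 0.12259937822818756), 13.626729965209961)
 white 8 352.5 221.5 [ 0.48132294 -0.16652267  0.042     ]
counter ((0.2937016785144806, -0.19217094779014587), (0.11146745085716248, 0.16883350908756256), 8.822522163391113)
 white 33 389.42424242424244 304.57575757575756 [ 0.30021859 -0.2419539   0.042     ]
stylus_grip scene 0.63 214 180.79906542056074 175.4392523364486 176 186 161 189
stylus_grip scene 0.52 239 169.4100418410042 203.44351464435147 164 174 188 225
stylus_grip top 0.71 123 430.0975609756098 217.3089430894309 422 438 212 222
stylus_grip top 0.69 145 410.9310344827586 178.64137931034483 402 419 172 186
tension_arm scene 0.74 762 372.13385826771656 249.63123359580052 347 397 211 275
tension_arm top 0.63 431 201.2877030162413 207.292343387471 176 231 191 224
tension_arm top 0.47 816 396.32107843137254 140.10906862745097 380 413 124 156
```

View pics/c1.png

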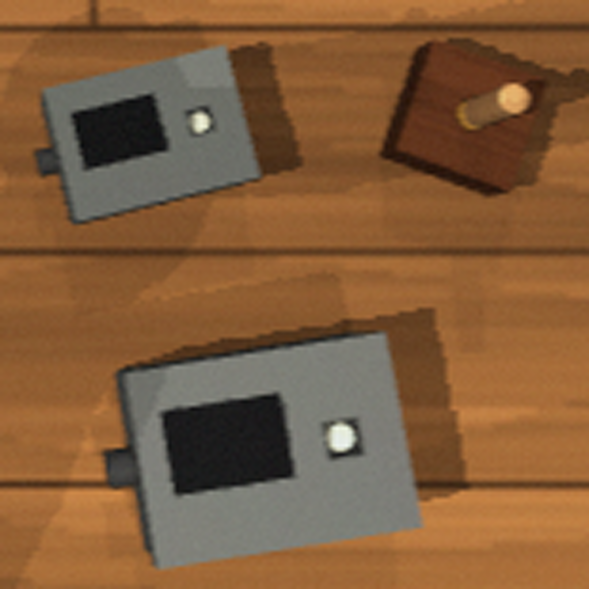

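View pics/c2.png

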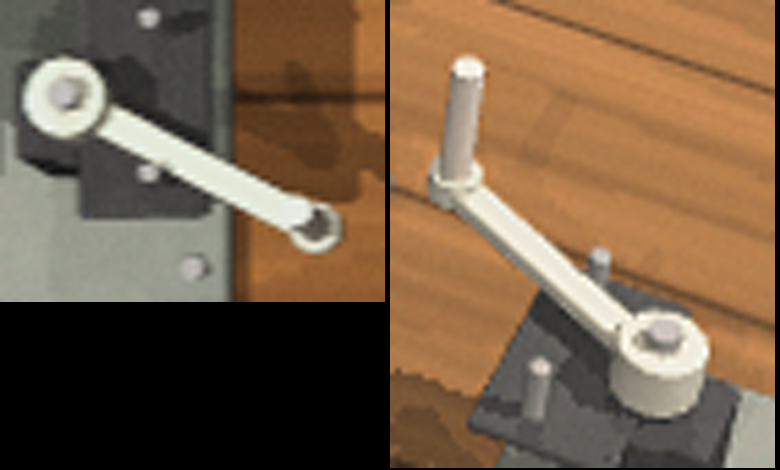

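c1 shows the small counter (80 x 110 mm plus its knob, the right size) with its button at (200,121), and the wooden stylus's top at (514,98) over its collar at about (470,115). c2 shows the pin's top at scene px (354,212), its flange at (352,233), and the hub cap at scene (390,260) and top (182,197).

```bash
python3 - <<'E'
from h import *
C=lambda u,v:((u+.5)/3.8-.5+300,(v+.5)/3.8-.5+190)
T=lambda u,v:((u+.5)/5.5-.5+170,(v+.5)/5.5-.5+180)
S=lambda u,v:((u-390+.5)/5.5-.5+340,(v+.5)/5.5-.5+200)
np.set_printoptions(precision=4,suppress=True)
for c in('top','scene'):
    p,f=cam(c);print(c,'cam at',-np.array(p['R']).T@p['t'])
q=np.array([ray('top',*C(*k),.048)[:2] for k in((45,90),(228,46),(260,178),(79,222))]);ctr=q.mean(0)
print(q,np.linalg.norm(np.diff(q,axis=0),axis=1),ctr)
e=(q[1]+q[2]-q[0]-q[3])/2;e/=np.linalg.norm(e);print('button by geom',ctr+.03*e,'by px',ray('top',*C(200,121),.042),'y-axis dir',-e)
print('sty top',ray('top',*C(514,98),.115),'collar',ray('top',*C(467,115),.044))
print('stand',[ray('top',*C(*k),.04)[:2] for k in((430,45),(546,80),(503,186),(398,150))])
print('tri sty top',tri({'top':C(514,98),'scene':(253/1.4-.3,228.5/1.4-.3)}))
s=S(468,68);print('pin top scene',ray('scene',*s,.139),'flange',ray('scene',*S(455,178),.089),'pin mid',ray('scene',*S(462,122),.114))
print('flange top',ray('top',*T(315,227),.089),'pintop proj in top crop',(proj('top',ray('scene',*s,.139))-[170,180])*5.5)
print('pivot tri',tri({'top':T(67,92),'scene':S(666,329)}))
print('pegs',[ray('top',*T(*k),.094) for k in((150,16),(149,172))],[ray('scene',*S(*k),.094) for k in((599,255),(541,365))])
E
```

```text
top cam at [ 0.3693 -0.0238  1.0016]
scene cam at [1.1891 0.3394 0.7607]
[[ 0.4991 -0.0752]
 [ 0.5248 -0.1825]
 [ 0.4474 -0.199 ]
 [ 0.4221 -0.094 ]] [0.1104 0.0792 0.108 ] [ 0.4734 -0.1377]
button by geom [ 0.4804 -0.1668] by px [ 0.4814 -0.166   0.042 ] y-axis dir [-0.2334  0.9724]
sty top [ 0.485  -0.3249  0.115 ] collar [ 0.4843 -0.3212  0.044 ]
stand [array([ 0.5264, -0.3026]), array([ 0.5054, -0.3695]), array([ 0.4431, -0.3413]), array([ 0.4643, -0.2813])]
tri sty top [ 0.4848 -0.3248  0.1133]
pin top scene [0.4783 0.1048 0.139 ] flange [0.4817 0.1063 0.089 ] pin mid [0.479  0.1053 0.114 ]
flange top [0.4778 0.1069 0.089 ] pintop proj in top crop [299.3755 207.2874]
pivot tri [0.5289 0.2024 0.1006]
pegs [array([0.5602, 0.1721, 0.094 ]), array([0.4988, 0.1708, 0.094 ])] [array([0.499 , 0.1684, 0.094 ]), array([0.5591, 0.1704, 0.094 ])]
```

Decisions, with heights checked against the description:

| Thing | Position (m) | Note |
|---|---|---|
| Wooden stylus and stand hole | (0.485, -0.324) | the blue stylus is the look-alike |
| Small counter's button | (0.481, -0.166) | 80x110 is the right size; the large one is the look-alike |
| Guide pin | (0.479, 0.106) | at rest |
| Pivot | (0.529, 0.203) | 109 mm from the pin, as it should be |

I'm moving above the stylus first.

Emit:
servo_tool --rows "0.0415 -0.0244 0 0 1;0.0415 -0.0244 0 0 1;0.0415 -0.0244 0 0 1;0.0415 -0.0244 0 0 1;0.0415 -0.0244 0 0 1;0.0415 -0.0244 0 0 1;0.0415 -0.0244 0 0 1;0.0415 -0.0244 0 0 1;0 0 0 0 1;0 0 0 0 1" --newtons 25

```text
clock: 2.75
ee_pos: [0.4846, -0.3251, 0.2147]
orientation: [0.0, 0.982, 0.187, -0.0]
ft_force: [-0.2, -0.3, 1.1]
width: 0.0872
grip_force: 0.0
```

```bash
cat >> h.py <<'E'
def togo(X):
    from scipy.spatial.transform import Rotation as Ro
    s=read_state();w,x,y,z=s['orientation'];M=Ro.from_quat([x,y,z,w]).as_matrix()
    print('t %.2f'%s['clock'],'pos',np.round(s['ee_pos'],4),'w %.4f'%s['width'],'yaw_y',np.round(np.degrees(np.arctan2(M[1,1],M[0,1])),1),'F',np.round(s['ft_force'],1),'tilt',np.round(M[:2,2],3))
    print('tool shift to',X,np.round(M.T@(np.array(X)-s['ee_pos']),4))
E
python3 - <<'E'
from h import *
togo([.485,-.324,.075])
a=read_camera('scene');t=read_camera('top')
s=np.hstack([cv2.resize(a[120:240,120:240],None,fx=3.3,fy=3.3),cv2.resize(t[150:270,360:480],None,fx=3.3,fy=3.3)])
cv2.imwrite('pics/d1.png',s[:,:,::-1])
E
```

```text
t 2.75 pos [ 0.4846 -0.3251  0.2147] w 0.0872 yaw_y -68.5 F [-0.2 -0.3  1.1] tilt [-0.    -0.001]
tool shift to [0.485, -0.324, 0.075] [ 0.0009 -0.001   0.1397]
```

View pics/d1.png

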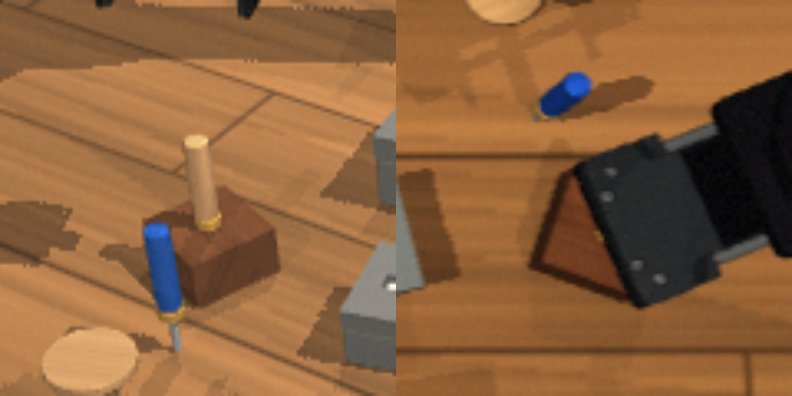

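The picture shows the wooden stylus in its stand at (200,140)-(207,225), with the gripper centred over it. The blue look-alike, at (165,270), is clear of the fingers. Next I descend and grip.

Emit:
servo_tool --rows "0.001 -0.001 0.04 0 1;0 0 0.04 0 1;0 0 0.03 0 1;0 0 0.02 0 1;0 0 0.01 0 1;0 0 0 0 1;0 0 0 0 0;0 0 0 0 0;0 0 0 0 0;0 0 0 0 0;0 0 0 0 0;0 0 0 0 0" --newtons 25

```text
clock: 4.35
ee_pos: [0.4856, -0.3231, 0.0747]
orientation: [0.0, 0.982, 0.187, 0.0]
ft_force: [0.3, 0.3, 0.1]
width: 0.0352
grip_force: 0.0
```

Emit:
servo_tool --rows "0 0 0 0 0;0 0 0 0 0;0 0 0 0 0;0 0 0 0 0;0 0 0 0 0"

```text
clock: 4.97
ee_pos: [0.4856, -0.3233, 0.0747]
orientation: [0.0, 0.982, 0.187, 0.0]
ft_force: [-0.3, -0.6, 0.1]
width: 0.017
grip_force: 25.0
```

Gripped: 17 mm opening at 25 N. Lifting the stylus and moving over the button.

Emit:
servo_tool --rows "0 0 -0.01 0 0;0 0 -0.02 0 0;0 0 -0.025 0 0;0 0 -0.015 0 0;0.0133 -0.0369 0 0 0;0.0133 -0.0369 0 0 0;0.0133 -0.0369 0 0 0;0.0133 -0.0369 0 0 0;0 0 0 0 0;0 0 0 0 0;0 0 0 0 0"

```text
clock: 6.35
ee_pos: [0.4807, -0.1677, 0.1447]
orientation: [0.0, 0.983, 0.186, -0.0]
ft_force: [0.8, 0.2, -0.5]
width: 0.0174
grip_force: 25.0
```

```bash
python3 - <<'E'
from h import *
togo([.481,-.1664,.11])
a=read_camera('scene');cv2.imwrite('pics/e1raw.png',a[:,:,::-1])
P=read_state()['ee_pos'];print('expected tip px',proj('scene',P-[0,0,.0667]),'button',proj('scene',[.481,-.1664,.042]))
cv2.imwrite('pics/e1.png',cv2.resize(a[130:240,200:320],None,fx=5,fy=5,interpolation=cv2.INTER_CUBIC)[:,:,::-1])
E
```

```text
t 6.35 pos [ 0.4807 -0.1677  0.1447] w 0.0174 yaw_y -68.6 F [ 0.8  0.2 -0.5] tilt [-0. -0.]
tool shift to [0.481, -0.1664, 0.11] [ 0.0007 -0.0011  0.0347]
expected tip px [238.66177311 194.590073  ] button [239.85533388 207.10100338]
```

View pics/e1.png

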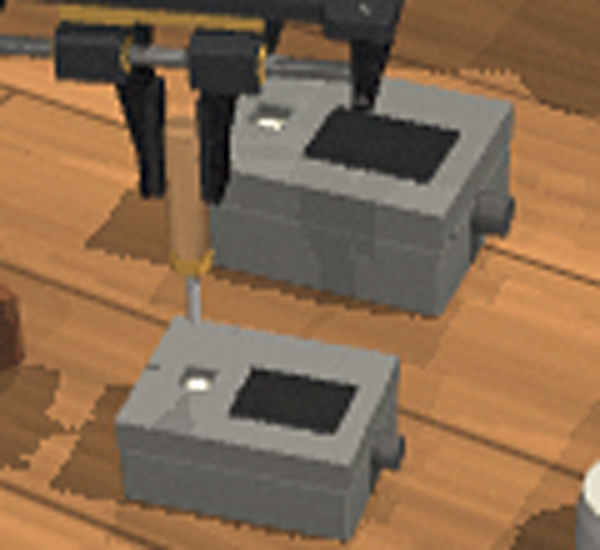

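The tip is at crop (194,321), within 1 px of where it should be, and the button is at (198,384). The tip's position agrees to about 1 mm, so I go down.

Emit:
servo_tool --rows "0.0007 -0.0011 0.01 0 0;0 0 0.01 0 0;0 0 0.01 0 0;0 0 0.004 0 0;0 0 0.002 0 0;0 0 0 0 0;0 0 0 0 0" --newtons 40

```text
clock: 7.28
ee_pos: [0.4814, -0.1652, 0.1089]
orientation: [0.0, 0.982, 0.187, 0.0]
ft_force: [0.3, -0.5, -0.8]
width: 0.0172
grip_force: 40.0
```

Emit:
servo_tool --rows "0 0 0.002 0 0;0 0 0.001 0 0;0 0 0.001 0 0;0 0 0 0 0;0 0 0 0 0"

```text
clock: 7.9
ee_pos: [0.4814, -0.1652, 0.1049]
orientation: [0.0, 0.982, 0.187, 0.0]
ft_force: [-0.2, 0.3, 3.9]
width: 0.0171
grip_force: 40.0
```

Emit:
servo_tool --rows "0 0 0.0005 0 0;0 0 0.0005 0 0;0 0 0 0 0;0 0 0 0 0"

```text
clock: 8.4
ee_pos: [0.4817, -0.1651, 0.1044]
orientation: [0.0, 0.982, 0.187, 0.001]
ft_force: [-0.5, 0.3, 7.2]
width: 0.017
grip_force: 40.0
```

Emit:
servo_tool --rows "0 0 0.0005 0 0;0 0 0.0005 0 0;0 0 0 0 0;0 0 0 0 0"

```text
clock: 8.9
ee_pos: [0.4822, -0.1651, 0.1042]
orientation: [0.001, 0.982, 0.187, 0.001]
ft_force: [-2.1, 1.7, 12.7]
width: 0.0173
grip_force: 40.0
```

Bottomed out: the force rises to 12.7 N, well past the 5 N needed, and z is no longer moving. Retracting and going back above the stand.

Emit:
servo_tool --rows "0 0 -0.002 0 0;0 0 -0.01 0 0;0 0 -0.015 0 0;0 0 -0.015 0 0;-0.0135 0.0372 0 0 0;-0.0135 0.0372 0 0 0;-0.0135 0.0372 0 0 0;-0.0135 0.0372 0 0 0;0 0 0 0 0;0 0 0 0 0;0 0 0 0 0"

```text
clock: 10.28
ee_pos: [0.4858, -0.3217, 0.1449]
orientation: [-0.0, 0.982, 0.188, 0.0]
ft_force: [-0.3, 1.1, 0.4]
width: 0.0169
grip_force: 40.0
```

```bash
python3 - <<'E'
from h import *
togo([.4854,-.3233,.0747])
a=read_camera('scene')
P=read_state()['ee_pos'];print('expected tip px crop',(proj('scene',P-[0,0,.0667])-[120,110]+.5)*5,'hole',(proj('scene',[.485,-.324,.04])-[120,110]+.5)*5)
cv2.imwrite('pics/f1.png',cv2.resize(a[110:225,120:240],None,fx=5,fy=5,interpolation=cv2.INTER_CUBIC)[:,:,::-1])
E
```

```text
t 10.28 pos [ 0.4858 -0.3217  0.1449] w 0.0169 yaw_y -68.3 F [-0.3  1.1  0.4] tilt [0.    0.001]
tool shift to [0.4854, -0.3233, 0.0747] [-0.001   0.0014  0.0702]
expected tip px crop [316.2110471  330.82759094] hole [323.63790506 392.7403054 ]
```

View pics/f1.png

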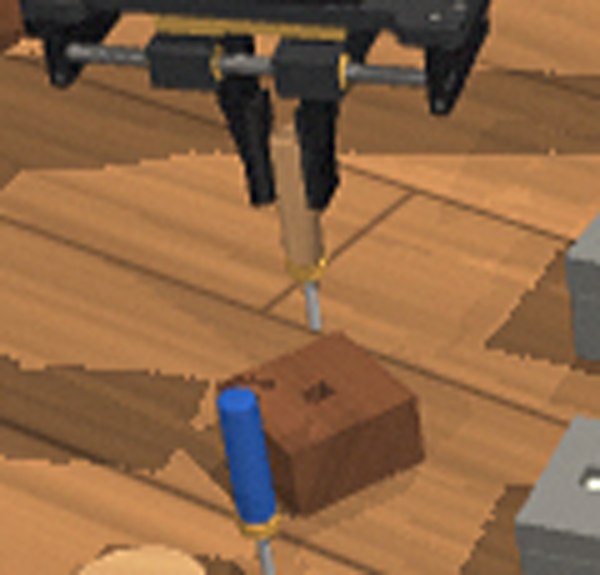

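The tip is at (317,329) as expected, and the open hole is at (320,392), within about 1.5 mm of the estimate. Lowering with a small correction.

Emit:
servo_tool --rows "-0.001 0.002 0 0 0;0 0 0.015 0 0;0 0 0.015 0 0;0 0 0.01 0 0;0 0 0.005 0 0;0 0 0.005 0 0;0 0 0 0 0;0 0 0 0 0"

```text
clock: 11.32
ee_pos: [0.4855, -0.3257, 0.095]
orientation: [0.0, 0.982, 0.187, 0.0]
ft_force: [0.4, 0.4, -0.8]
width: 0.0173
grip_force: 40.0
```

Emit:
servo_tool --rows "0 0 0.005 0 0;0 0 0.005 0 0;0 0 0.005 0 0;0 0 0.003 0 0;0 0 0 0 0;0 0 0 0 0"

```text
clock: 12.08
ee_pos: [0.4854, -0.3256, 0.0768]
orientation: [0.0, 0.982, 0.187, 0.0]
ft_force: [0.6, 0.0, -0.9]
width: 0.0171
grip_force: 40.0
```

Emit:
servo_tool --rows "0.0003 -0.0009 0.001 0 0;0 0 0.001 0 0;0 0 0 0 0;0 0 0 0 0"

```text
clock: 12.58
ee_pos: [0.4853, -0.3246, 0.0747]
orientation: [0.0, 0.982, 0.187, 0.0]
ft_force: [0.1, -0.0, 0.4]
width: 0.017
grip_force: 40.0
```

Emit:
servo_tool --rows "0 0 0.0005 0 0;0 0 0 0 0;0 0 0 0 0"

```text
clock: 12.95
ee_pos: [0.4855, -0.3246, 0.0746]
orientation: [0.0, 0.982, 0.187, 0.0]
ft_force: [-0.4, 1.4, 5.8]
width: 0.0171
grip_force: 40.0
```

Contact comes at the original home height (0.0746), so I release and rise.

Emit:
servo_tool --rows "0 0 -0.0005 0 0;0 0 0 0 0.6;0 0 0 0 0.6;0 0 0 0 0.6;0 0 0 0 0.6;0 0 0 0 0.6;0 0 0 0 0.6;0 0 -0.01 0 0.6;0 0 -0.03 0 0.6;0 0 -0.05 0 0.6;0 0 -0.05 0 0.6;0 0 0 0 0.6;0 0 0 0 0.6"

```text
clock: 14.58
ee_pos: [0.4848, -0.3244, 0.2148]
orientation: [0.0, 0.982, 0.187, -0.0]
ft_force: [-0.2, 0.6, -0.1]
width: 0.0522
grip_force: 0.0
```

```bash
python3 - <<'E'
from h import *
togo([.479,.106,.2147])
a=read_camera('scene')
s=np.hstack([cv2.resize(a[120:240,120:240],None,fx=3.3,fy=3.3,interpolation=cv2.INTER_CUBIC),cv2.resize(a[180:300,320:440],None,fx=3.3,fy=3.3,interpolation=cv2.INTER_CUBIC)])
cv2.imwrite('pics/g1.png',s[:,:,::-1])
E
```

```text
t 14.57 pos [ 0.4848 -0.3244  0.2148] w 0.0522 yaw_y -68.5 F [-0.2  0.6 -0.1] tilt [-0. -0.]
tool shift to [0.479, 0.106, 0.2147] [ 0.1525 -0.4025  0.    ]
```

View pics/g1.png

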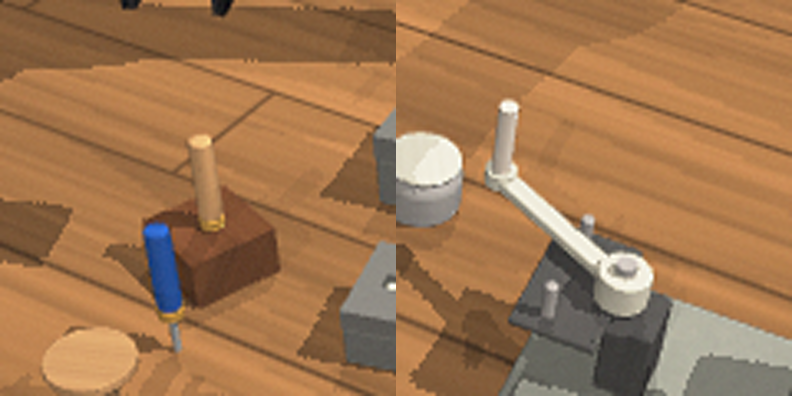

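The stylus is home, with its collar on the stand at (210,222), and the arm is still at rest. I move over the guide pin and turn so that the fingers close along world x.

Emit:
servo_tool --rows "0.0191 -0.0503 0 0 0.6;0.0191 -0.0503 0 0 0.6;0.0191 -0.0503 0 0 0.6;0.0191 -0.0503 0 0 0.6;0.0191 -0.0503 0 0 0.6;0.0191 -0.0503 0 0 0.6;0.0191 -0.0503 0 0 0.6;0.0191 -0.0503 0 0 0.6;0 0 0 -9.8 0.6;0 0 0 -9.8 0.6;0 0 0 -9.8 0.6;0 0 0 -9.8 0.6;0 0 0 -9.8 0.6;0 0 0 -9.8 0.6;0 0 0 -9.8 0.6;0 0 0 0 0.6;0 0 0 0 0.6" --newtons 40

```text
clock: 16.75
ee_pos: [0.4793, 0.1056, 0.2139]
orientation: [-0.0, 0.707, 0.707, -0.001]
ft_force: [0.1, -0.6, -0.2]
width: 0.0523
grip_force: 0.0
```

```bash
python3 - <<'E'
from h import *
togo([.479,.106,.117]);print(np.round(read_state()['joint_pos'],2))
E
```

```text
t 16.75 pos [0.4793 0.1056 0.2139] w 0.0523 yaw_y -0.0 F [ 0.1 -0.6 -0.2] tilt [-0.001 -0.   ]
tool shift to [0.479, 0.106, 0.117] [ 0.0004 -0.0002  0.097 ]
[ 0.24  0.22 -0.63  1.93  0.15  1.03 -0.45]
```

Emit:
servo_tool --rows "0 0 0.03 0 0.6;0 0 0.03 0 0.6;0 0 0.02 0 0.6;0 0 0.01 0 0.6;0 0 0.007 0 0.6;0 0 0 0 0.6;0 0 0 0 0;0 0 0 0 0;0 0 0 0 0;0 0 0 0 0;0 0 0 0 0;0 0 0 0 0;0 0 0 0 0;0 0 0 0 0;0 0 0 0 0" --newtons 30

```text
clock: 18.62
ee_pos: [0.4794, 0.1057, 0.1176]
orientation: [-0.0, 0.706, 0.708, -0.0]
ft_force: [-3.2, -0.5, 3.2]
width: 0.0109
grip_force: 30.0
```

```bash
python3 - <<'E'
from h import *
P=read_state();print(P['width'])
piv=np.array([.5287,.2028]);p0=np.array(P['ee_pos'][:2]);v=p0-piv;r=np.hypot(*v);a0=np.arctan2(v[1],v[0]);print('r',r,np.degrees(a0))
pts=[piv+.11*np.array([np.cos(a0+k*.1),np.sin(a0+k*.1)]) for k in range(12)]
for k in range(11):d=pts[k+1]-pts[k];print(k,'tool x %.4f y %.4f'%(d[1],d[0]),np.round(pts[k+1],4))
E
```

```text
0.010905686476058322
r 0.10891385180686806 -116.91501367431997
0 tool x -0.0045 y 0.0100 [0.4889 0.1002]
1 tool x -0.0035 y 0.0104 [0.4994 0.0968]
2 tool x -0.0024 y 0.0107 [0.5101 0.0944]
3 tool x -0.0013 y 0.0109 [0.521  0.0931]
4 tool x -0.0002 y 0.0110 [0.532  0.0929]
5 tool x 0.0009 y 0.0110 [0.543  0.0937]
6 tool x 0.0020 y 0.0108 [0.5538 0.0957]
7 tool x 0.0030 y 0.0106 [0.5644 0.0987]
8 tool x 0.0041 y 0.0102 [0.5746 0.1028]
9 tool x 0.0051 y 0.0098 [0.5843 0.1079]
10 tool x 0.0060 y 0.0092 [0.5935 0.1139]
```

The pin is gripped. Swinging along the arc to about 0.9 rad, then I check.

Emit:
servo_tool --rows "-0.0045 0.01 0 0 0;-0.0035 0.0104 0 0 0;-0.0024 0.0107 0 0 0;-0.0013 0.0109 0 0 0;0 0 0 0 0"

```text
clock: 19.25
ee_pos: [0.5218, 0.0919, 0.1175]
orientation: [0.0, 0.707, 0.707, -0.002]
ft_force: [-4.6, -4.3, 6.1]
width: 0.0112
grip_force: 30.0
```

Emit:
servo_tool --rows "-0.0002 0.011 0 0 0;0.0009 0.011 0 0 0;0.002 0.0108 0 0 0;0.003 0.0106 0 0 0;0.0041 0.0102 0 0 0;0 0 0 0 0;0 0 0 0 0"

```text
clock: 20.12
ee_pos: [0.575, 0.1025, 0.1176]
orientation: [0.0, 0.707, 0.708, -0.001]
ft_force: [-5.2, -2.7, 4.9]
width: 0.0108
grip_force: 30.0
```

Emit:
servo_tool --rows "0.0026 0.005 0 0 0;0.0022 0.0042 0 0 0;0 0 0 0 0;0 0 0 0 0"

```text
clock: 20.62
ee_pos: [0.5836, 0.1072, 0.1176]
orientation: [0.0, 0.706, 0.708, -0.002]
ft_force: [-6.6, -3.1, 7.0]
width: 0.0111
grip_force: 30.0
```

Emit:
servo_tool --rows "0.0005 0.001 0 0 0;0 0 0 0 0;0 0 0 0 0"

```text
clock: 21.0
ee_pos: [0.5844, 0.1076, 0.1176]
orientation: [0.0, 0.706, 0.708, -0.002]
ft_force: [-5.5, -2.9, 6.3]
width: 0.011
grip_force: 30.0
```

Emit:
servo_tool --rows "0.0006 0.001 0 0 0;0 0 0 0 0;0 0 0 0 0"

```text
clock: 21.38
ee_pos: [0.5848, 0.1078, 0.1175]
orientation: [-0.0, 0.706, 0.708, -0.003]
ft_force: [-7.7, -3.2, 7.7]
width: 0.0104
grip_force: 30.0
```

Emit:
servo_tool --rows "0.0006 0.001 0 0 0;0 0 0 0 0;0 0 0 0 0"

```text
clock: 21.75
ee_pos: [0.5849, 0.1078, 0.1175]
orientation: [-0.0, 0.707, 0.708, -0.004]
ft_force: [-8.9, -5.6, 10.6]
width: 0.0108
grip_force: 30.0
```

Emit:
servo_tool --rows "0.0005 0.001 0 0 0;0 0 0 0 0;0 0 0 0 0;0 0 0 0 0"

```text
clock: 22.25
ee_pos: [0.585, 0.1079, 0.1174]
orientation: [-0.001, 0.707, 0.708, -0.005]
ft_force: [-12.6, -5.4, 12.4]
width: 0.0108
grip_force: 30.0
```

```bash
python3 - <<'E'
from h import *
a=read_camera('scene');cv2.imwrite('pics/h1.png',cv2.resize(a[130:310,120:440],None,fx=2.5,fy=2.5,interpolation=cv2.INTER_CUBIC)[:,:,::-1])
E
```

```text
(no output)
```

View pics/h1.png

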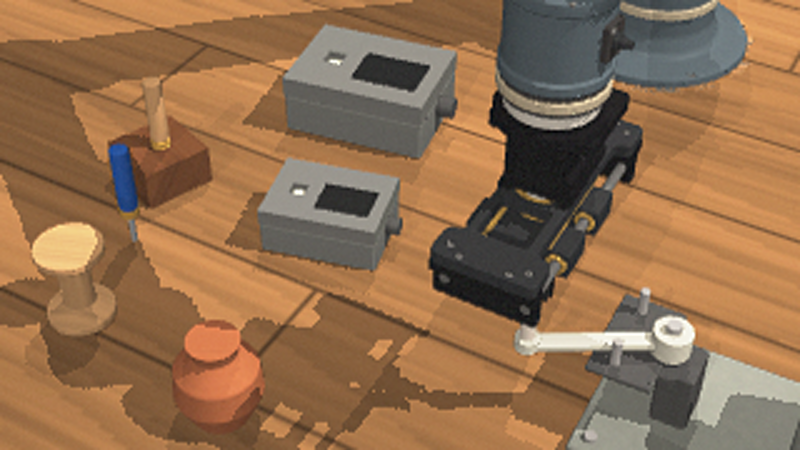

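The arm lies against the far stop peg at (617,350) with its pin held in the gripper. The stylus is home at (158,130), and the bobbin and jar have not moved. Handing the job in.

```bash
python3 -c "
from workcell import *
print(sign_off())"
```

```text
the job is handed in; nothing more can be done
None
```

I pressed the counter's reset button fully in, stood the stylus back home in its stand, and handed the job in with the gripper still holding the tension arm on its stop (about 22 s of the 62 s used).

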